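# Tuck the drip flashing under the splash flap at the rock saw and hold it

### The arm

A 6-joint arm with a two-finger parallel gripper is mounted at the origin on the work surface. World frame = base frame: x ahead of the robot, y to its left, z up, the work surface at z = 0. Lengths are in m, angles in degrees, forces in N, time in s.
With the tool pointing down it reaches from about 0.35 to 0.975 m from the base axis. Payload 4.9 kg.
Tool frame: the origin (TCP) lies between the finger pads; the fingertips stand 17 mm ahead of it and the grasp point (between the pads) lies 2 mm behind it (r.nose_length is the distance from the TCP to the fingertips, in m); y points along the fingers, x is the direction in which the jaws open and shut, and the axes are right-handed (so a half turn about y gives the same grasp; the last joint's range is limited). The gripper opens to 85 mm and grips with 20 to 120 N. Pads are 22 mm wide; open, the fingers measure 114 mm over their backs; the gripper's body (76 mm by 85 mm) begins 54 mm behind the grasp point. The pads swing forward as they close: fully open they stand 13 mm farther back than shut.
Start: joints at [-83.308, 3.019, 92.412, -0, 84.569, -6.818], TCP at [0.146, -0.608, 0.248] pointing down, gripper open.
Joint ranges: [-172.51, 172.51], [-57.92, 126.97], [3.15, 148.05], [-58.71, 238.71], [5.1, 150.11], [-179.66, 179.66]. Speed limits (degrees/s): [147.25, 147.25, 180, 180, 180, 180].

### API

Orientations are given as a 3x3 rotation matrix whose columns are the frame's x, y, z axes.
In Python, from cell import r gives the robot as it stands.
- The arm moves only by the tool apply_moves, never from a script. Its argument "increments" is a list of rows, each a list of 7 numbers: the turn, a rotation vector about the world's x, y, z in degrees, then the shift along the world's x, y, z in m, then the closure in counts, from 0 (fully open) to 255 (shut). A call has 1 to 8 rows; each row shifts and turns the commanded pose from where the row before left it; what a row does not reach is not made up. A row lasts 1/8 s, in which the tool goes at most 62.5 mm and 10.7 degrees, less where a joint would pass 70% of its speed; a pose out of reach is approached as far as the arm can. A call is refused whole if a number of a shift passes 0.0625 or a number of a turn 10.7, either way. A call with a gripper value outside its range is refused whole. The fingers move at their own pace and stop on an object; "force" is the grip in N (left out, the last holds). Time passes only in rows, so rows that do not move let the fingers close. It gives the time, the measured TCP pose, the force and the opening at its end, in the units of the state.
- r.read_state(): the state, without advancing time (a new reading comes with each control period).
- r.snapshot(name): name is "scene" or "top" or "wrist"; returns (picture, depth): 420x560x3 uint8, red, green, blue; 420x560 float32, m along the optical axis (not along the pixel's ray), 0 where there is no reading.
- r.camera_info(name): a dict with "intrinsics" (3x3 intrinsics, pixels), "k1" (the pictures are not rectified: a ray, as slopes to the right and down, at radius r is drawn at 1 + k1 r^2 times it, then the intrinsics apply), "cam_to_world" (4x4, takes a point from camera to world coordinates). Camera axes: x right, y up, looking along -z (the intrinsics and any distortion apply to the point x, -y, -z); pixel columns grow to the right and rows downward; lengths in m; the calibration is good to about 2 mm. A picture is of the moment at which its call begins: read the wrist's pose just before it. camera_info takes no time and is no camera call; for the wrist camera it gives the pose at the moment of the call.
- r.job_done(): hands the job in, once; it reports no verdict.
Trained networks look in the newest picture that a camera, given by its name, has taken for a name from the list of things; names that differ only in an ending like _2 or _b are one class to them, and where a whole thing is asked for, a point or a joint stands for the part that bears it (a point fixed in the world has none). Each returns a list of dicts, best first, with "conf" (0 to 1); they miss things now and then, are a little off and sometimes report something else, mostly with a low value. They report only what shows in the picture. A call takes as long as a camera call. They do not tell look-alikes from the thing itself.
- r.cut_out(camera, target): "mask" (420x560 bool, what is visible of it) and "pixel" ([column, row] in pixels, amid what is visible of it).
The state is a dict: "t": time; "joints": joint angles; "joint_vel": joint speeds; "joint_torque": joint torques, N m; "tcp_pos": TCP position; "tool_rot": TCP orientation; "ft_force": force on the tool from outside, world axes, zero at the start; "wrist_torque": the same for the moment, N m; "finger_gap": finger opening in m.
Only numpy, scipy, OpenCV 4.12 (cv2) and the standard library are available. Lean on these libraries where they do the work, as an engineer would, in place of code of your own. Each camera call takes 0.05 s, during which the arm holds its last target.

### The job

Slide the lidded steel pot sideways along the drip board, without lifting it, from in front of the red flap to the green pad, and leave it standing there. Then take the copper flashing strip by its blue seam and tuck its front edge squarely and centrally under the flap's lip, until the white line is at the lip, without lifting the flap. Finish while still holding the seam and pressing the strip flat on the board with a push of about 10 N; do not let go, and leave everything else where it is.

Things in the scene. Friction and masses are not known exactly. Their poses are not given: they have to be found in the camera images.
- board: Plywood drip board, fixed on the bench, 260 (x) by 440 (y) mm, 12 mm thick; origin at the centre of its underside (bench, z = 0), x from the near edge towards the flap's hinge, y left. Hinge at x = +140 mm, 42 mm above the bench; steel cheeks beside the flap at y = +-100 mm (10 mm thick, x from 115 mm, top 48 mm above the bench). A white ring at x = -20, y = 0 mm marks where the pot starts.
- lip (a point): Point on the board's top (12 mm above the bench) straight below the middle of the flap's lip, 60 mm ahead of the board's origin; x points in under the flap, y along the lip, z up. The lip's underside hangs 8 mm above this surface, and the flap rises from there to its hinge, 80 mm farther in. Nothing else stands under the flap.
- flap (a joint): The red splash flap, 180 mm wide (y), 82 mm long, 4 mm thick, 150 g, hinged at its far upper edge: 0 = resting on its stop, sloping down to the lip; grows as the lip is lifted (80 mm from hinge to lip). It lifts at under 1 N and falls back by itself.
- pot_center (a point): Lidded steel pot, 110 mm diameter (lid 114), standing on the board; z up. This point is on its axis, 38 mm above its underside. Lid top 46 mm above the underside; on it an upright black knob, 20 mm diameter, 30 mm tall (top at 76 mm). Lid and knob are fixed to the pot. About 0.3 to 0.65 kg.
- pot: The same pot, origin at the centre of its underside.
- pad_c (a point): Centre of the green pad, a thin flat disc of 120 mm diameter marked on the board's top (12 mm above the bench), left or right of the flap's front; a grey pad lies on the other side. The pads have no edge to catch on.
- strip_seam (a point): Flashing strip: flat copper-coloured plate 120 (x) by 130 (y) by 4 mm, 0.18 kg, flat on the bench right or left of the board, x within 0.5 rad of world x. Across it stands the blue seam (the grip): 12 mm thick (x), 100 long (y), top 42 mm above the plate's underside. Point: middle of the seam, 21 mm above the underside. x points to the front edge, 80 mm ahead; rear edge 40 mm behind.
- strip: The same strip; origin at the centre of the plate's underside, 20 mm ahead of the seam.
- strip_edge (a point): Middle of the strip's front edge, half-way up the 4 mm thickness; axes as the strip's. A white line runs across the plate 30 mm behind this edge.
- strip_corner_l (a point): Left (+y) end of the strip's front edge, half-way up its thickness.
- strip_corner_r (a point): Right (-y) end of the strip's front edge, half-way up its thickness.
- sample_tray: Bystander: black divided tray 120 x 100 x 35 mm with rock pieces, on the bench on the other side of the board from the strip; origin under its centre.
- rock: Bystander: dark rock, 60 mm across, 42 mm tall, on the board's far left corner; origin under its centre.
- jar: Bystander: jar, 48 mm diameter, 55 mm tall, on the board's far right corner; origin under its centre.
- beaker: Bystander: white cup, 72 mm diameter, 85 mm tall, on the bench far left; origin under its centre.
- hammer: Bystander: hammer 260 mm long, lying on the bench far right.
There are look-alikes about, which are no part of the job. There is more than one size of the pot; the job needs the largest.

How it is judged (in metres and radians):
On the way, in this order (a step that is already met when the one before it is completed fails the run):
1. the pot stands on the green pad, let go (horizontal distance between pot_center and pad_c below 0.018 m and angle between pot_center's own z axis and vertical below 0.08 rad and contact force between board and pot above 1 N and contact force between the fingers and pot below 0.1 N and linear speed of pot below 0.02 m/s), for 0.2 s.
2. the strip's front edge lies under the flap's lip along its whole width (x of each of strip_corner_l, strip_corner_r in the frame of lip above 0.01 m and z of strip_edge in the frame of lip below 0.009 m), for 0.2 s.
At the end, for the whole second after the job is handed in: Strip flat (2 deg) and still on the board, front corners 18 to 45 mm past the lip, centred within 22 mm, held by the fingers, pressed on the board with over 5 N; flap on its stop (below 0.03 rad); pot upright on the board, let go, within 18 mm of the green pad's centre (x of strip_corner_l in the frame of lip between 0.018 and 0.045 m and x of strip_corner_r in the frame of lip between 0.018 and 0.045 m and y of strip_edge in the frame of lip between -0.022 and 0.022 m and z of strip_edge in the frame of lip below 0.007 m and horizontal distance between pot_center and pad_c below 0.018 m and angle between pot_center's own z axis and vertical below 0.08 rad and contact force between board and pot above 1 N and angle between strip's own z axis and vertical below 0.035 rad and contact force between strip and board above 5 N and contact force between the fingers and strip above 3 N and contact force between the fingers and pot below 0.1 N and value of joint flap below 0.03 rad and linear speed of strip below 0.01 m/s); the arm keeps its last pose, push and grip.
It fails at once if the flap is lifted (more than 0.07 rad, 5.6 mm at the lip) (value of joint flap above 0.07 rad).
It fails at once if the pot is lifted (more than 10 mm off the board) or tipped (height (world z) of pot above 0.022 m or angle between pot's own z axis and vertical above 0.2 rad).
It fails at once if a bystander (tray, rock, jar, cup, hammer) is moved more than 20 mm (distance of any of sample_tray, rock, jar, beaker, hammer from where it was at the start of the episode above 0.02 m).
It also fails if it takes over 51 s, if anything falls off the work surface, if the arm or the gripper's body presses on something with over 40 N, if the wrist force passes 120 N, or if a joint passes its speed limit or range.

## Working session

There is one attempt and no reset: what is moved stays moved. The work goes in short steps, Python scripts to look and compute and a tool call to move; the robot and the scene stay as the last step left them, time stands still between calls to the robot, and variables do not carry over. Pictures are saved under pics/ and viewed, and the job is handed in when it is done.

Besides the shell and the picture viewer there is one more tool, called after "Call:" as name(argument=value, ...) on one line, values as JSON. apply_moves: Moves the arm, as the interface text tells. Its arguments: {"type":"object","properties":{"increments":{"type":"array"},"force":{"type":"number"}},"required":["increments"]}

```bash
ls; mkdir -p pics; python3 - <<'E'
from cell import r
import cv2,numpy as np
s=r.read_state();print(s)
for n in("scene","top"):
    p,d=r.snapshot(n);cv2.imwrite(f"pics/{n}0.png",p[:,:,::-1]);np.savez(f"{n}0.npz",p=p,d=d)
    c=r.camera_info(n);print(n,c)
E
```

```text
pics
{'t': 0.0, 'joints': array([-8.33099762e+01,  3.05695825e+00,  9.24919251e+01,  2.30213184e-03,
        8.45696556e+01, -6.81874107e+00]), 'joint_vel': array([-0.07336338,  0.06747864,  0.05633422, -0.02655858,  0.02176424,
       -0.00484818]), 'joint_torque': array([ 1.48485644e-03, -3.93678403e+01, -3.70177245e+01,  5.75408785e-05,
        6.95483352e-03, -6.61927366e-07]), 'tcp_pos': array([ 0.14593204, -0.60711773,  0.24706799]), 'tool_rot': array([[ 2.33590167e-01, -2.01294413e-04,  9.72335124e-01],
       [-9.72332985e-01,  2.05946573e-03,  2.33590079e-01],
       [-2.04951125e-03, -9.99997859e-01,  2.85345747e-04]]), 'ft_force': array([ 0.20888256,  0.15296273, -0.36533535]), 'wrist_torque': array([-0.00507338,  0.00400215, -0.00668451]), 'finger_gap': 0.08525400068236258}
scene {'intrinsics': array([[453.45895545,   0.        , 281.56183101],
       [  0.        , 453.45895545, 215.85439223],
       [  0.        ,   0.        ,   1.        ]]), 'k1': -0.057718536694718436, 'cam_to_world': array([[-0.32181272, -0.71336363,  0.62253426,  1.30036179],
       [ 0.94679005, -0.24594944,  0.20759933,  0.24560633],
       [ 0.00501814,  0.65621734,  0.75455524,  0.96345794],
       [ 0.        ,  0.        ,  0.        ,  1.        ]])}
top {'intrinsics': array([[503.43080061,   0.        , 281.77260783],
       [  0.        , 503.43080061, 213.5046492 ],
       [  0.        ,   0.        ,   1.        ]]), 'k1': -0.13002880716578682, 'cam_to_world': array([[ 0.00969142,  0.99695086, -0.07742782,  0.44843106],
       [-0.999923  ,  0.01026217,  0.00697693,  0.00691952],
       [ 0.00775023,  0.07735424,  0.99697355,  1.47830101],
       [ 0.        ,  0.        ,  0.        ,  1.        ]])}
```

View pics/scene0.png

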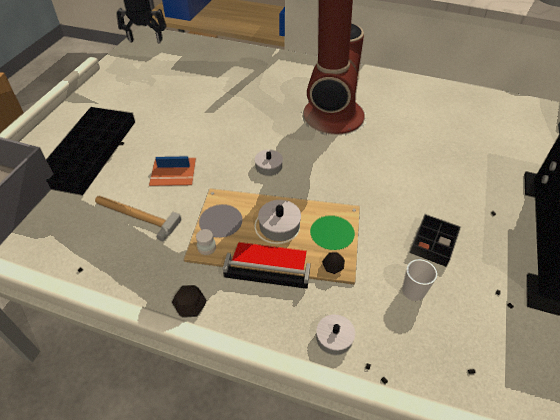

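View pics/top0.png

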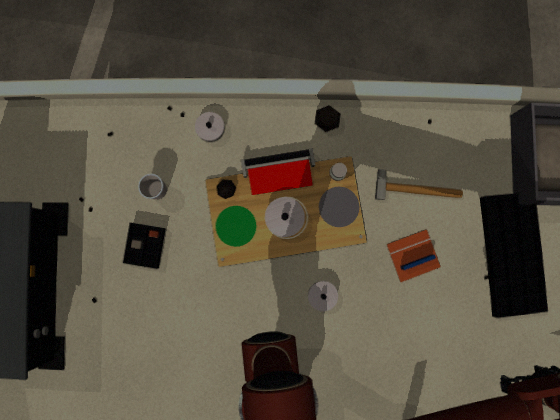

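```bash
cat > h.py <<'E'
import numpy as np,cv2
from cell import r
def ray(ci,uv):
    uv=np.atleast_2d(np.asarray(uv,float)).reshape(-1,2);K=ci['intrinsics'];k=ci['k1']
    n=cv2.undistortPoints(uv[:,None,:],K,np.array([k,0,0,0,0.]),None,None,None)[:,0] if False else cv2.undistortPointsIter(uv[:,None,:],K,np.array([k,0,0,0.]),None,None,(3,50,1e-10))[:,0]
    return np.c_[n[:,0],-n[:,1],-np.ones(len(n))]
def onz(ci,uv,z):
    T=np.array(ci['cam_to_world']);d=ray(ci,uv)@T[:3,:3].T;o=T[:3,3]
    return o+d*((z-o[2])/d[:,2])[:,None]
def cloud(ci,d,mask=None):
    m=(d>0) if mask is None else (mask&(d>0))
    v,u=np.nonzero(m);T=np.array(ci['cam_to_world'])
    P=(ray(ci,np.c_[u,v])*d[v,u][:,None])@T[:3,:3].T+T[:3,3]
    return P
def snap(n,name):
    ci=r.camera_info(n);p,d=r.snapshot(n);cv2.imwrite(f"pics/{name}.png",p[:,:,::-1]);np.savez(f"{name}.npz",p=p,d=d,K=ci['intrinsics'],k1=ci['k1'],T=ci['cam_to_world']);return ci,p,d
def rect(P2):
    return cv2.minAreaRect(P2.astype(np.float32)*1000)
E
python3 - <<'E'
from h import *
np.set_printoptions(precision=4,suppress=True)
for cam in("top","scene"):
    ci=r.camera_info(cam);d=np.load(cam+"0.npz")['d'];p=np.load(cam+"0.npz")['p']
    for t in("board","flap","pot","pad_c","strip","strip_seam","sample_tray","rock","jar"):
        for o in r.cut_out(cam,t)[:4]:
            m=o['mask'];P=cloud(ci,d,m)
            print(cam,t,round(o['conf'],2),np.round(o['pixel']),m.sum(),np.median(P,0), 'zpct',np.percentile(P[:,2],[2,50,98]),'rect',[np.round(x,1) for x in rect(P[:,:2])])
E
```

```text
top board 0.71 [288. 200.] 9847 [ 0.6031 -0.0107  0.0107] zpct [0.0025 0.0107 0.044 ] rect [array([593.8,  -9.9]), array([308.9, 447.7]), np.float64(10.1)]
top board 0.3 [413. 257.] 1692 [ 0.4438 -0.3928  0.0019] zpct [-0.0046  0.0019  0.041 ] rect [array([ 443.9, -395.1]), array([118.4, 135.3]), np.float64(20.0)]
top flap 0.74 [335. 168.] 200 [ 0.6812 -0.1597  0.0633] zpct [0.0315 0.0633 0.07  ] rect [array([ 682.1, -161.5]), array([40.1, 39.4]), np.float64(87.1)]
top flap 0.72 [276. 174.] 1806 [0.6726 0.0058 0.0319] zpct [0.0191 0.0319 0.0462] rect [array([674.,   5.]), array([ 87.9, 179.3]), np.float64(8.9)]
top pot 0.7 [209. 128.] 706 [0.814  0.2103 0.0308] zpct [0.0004 0.0308 0.0529] rect [array([818.3, 211.9]), array([85.2, 88.5]), np.float64(30.4)]
top pot 0.68 [322. 298.] 687 [ 0.3272 -0.1207  0.0314] zpct [0.0243 0.0314 0.0537] rect [array([ 324.5, -121.4]), array([83.9, 81.1]), np.float64(45.4)]
top pot 0.61 [284. 214.] 1266 [ 0.5496 -0.0097  0.0545] zpct [0.0468 0.0545 0.0842] rect [array([550.9, -11.6]), array([113.1, 111.8]), np.float64(88.5)]
top pad_c 0.85 [234. 226.] 
[... 1930 characters left out ...]
ct [array([ 443.3, -396. ]), array([129.9, 133.4]), np.float64(21.7)]
scene strip_seam 0.96 [170. 172.] 1170 [ 0.4465 -0.3889  0.0058] zpct [0.0003 0.0058 0.0429] rect [array([ 443.6, -396.9]), array([129.2, 135. ]), np.float64(22.1)]
scene sample_tray 0.69 [438. 240.] 1706 [0.4774 0.3992 0.0225] zpct [0.0019 0.0225 0.0379] rect [array([466.6, 399.7]), array([107.3, 126.7]), np.float64(81.6)]
scene rock 0.9 [334. 262.] 383 [0.6437 0.1643 0.0447] zpct [0.012  0.0447 0.0562] rect [array([629.5, 168.1]), array([48.6, 72.9]), np.float64(57.7)]
scene jar 0.69 [205. 242.] 417 [ 0.6967 -0.1594  0.0593] zpct [0.0177 0.0593 0.0716] rect [array([ 676.6, -182.6]), array([88.3, 46. ]), np.float64(56.4)]
```

```bash
python3 - <<'E'
import cv2,numpy as np
p=cv2.imread('pics/top0.png');a=cv2.resize(p[130:310,190:460],None,fx=2.9,fy=2.9,interpolation=cv2.INTER_CUBIC);cv2.imwrite('pics/topcrop.png',a)
p=cv2.imread('pics/scene0.png');a=cv2.resize(p[140:300,140:380],None,fx=3.3,fy=3.3,interpolation=cv2.INTER_CUBIC);cv2.imwrite('pics/scrop.png',a)
E
```

```text
(no output)
```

View pics/topcrop.png

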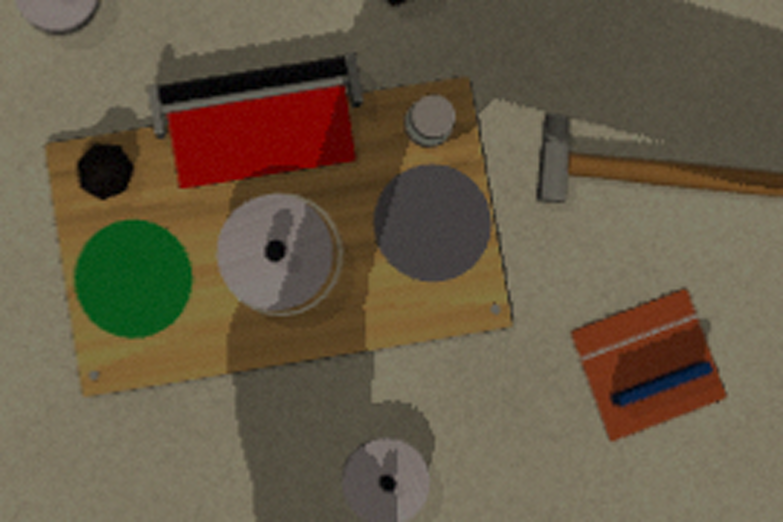

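View pics/scrop.png

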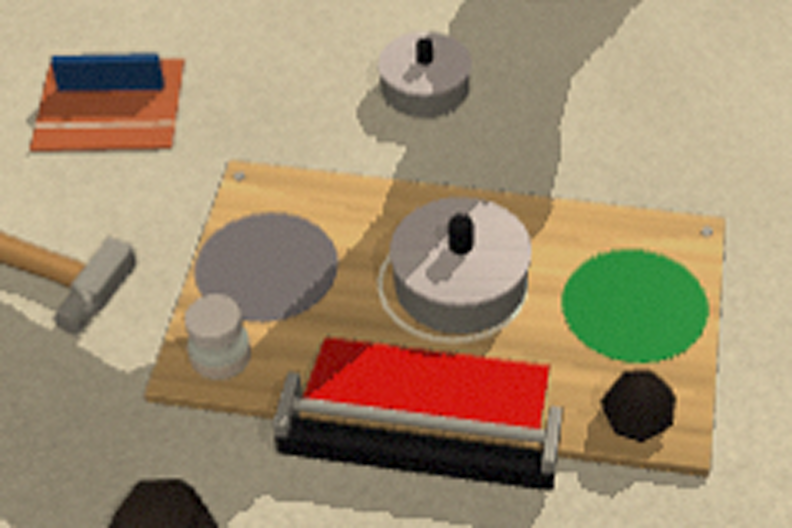

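```bash
cat > meas.py <<'E'
from h import *
np.set_printoptions(precision=4,suppress=True)
def big(m):
    n,l,s,c=cv2.connectedComponentsWithStats(m.astype(np.uint8));k=1+np.argmax(s[1:,4]);return l==k
def hull(m): 
    return max(cv2.findContours(m.astype(np.uint8),cv2.RETR_EXTERNAL,cv2.CHAIN_APPROX_NONE)[0],key=len)[:,0]
def go(cam,p,ci,d=None):
    h=cv2.cvtColor(p,cv2.COLOR_RGB2HSV).astype(int);H,S,V=h[...,0],h[...,1],h[...,2]
    g=big((abs(H-65)<20)&(S>120)&(V>30));E=cv2.fitEllipse(hull(g));print(cam,'pad',onz(ci,[E[0]],.012),g.sum())
    P=onz(ci,hull(g),.012);print('  rect',rect(P[:,:2]))
    red=big(((H<4)|(H>176))&(S>200)&(V>60))
    if d is not None:
        P=cloud(ci,d,red);print(' flap depth rect',rect(P[:,:2]))
        A=np.c_[P[:,:2],np.ones(len(P))];print(' plane',np.linalg.lstsq(A,P[:,2],rcond=None)[0])
    q=cv2.approxPolyDP(cv2.convexHull(hull(red)),6,True)[:,0];print(' flapquad',q.tolist(),'lowz',onz(ci,q,.022).tolist(),'hiz',onz(ci,q,.046).tolist())
    b=big((abs(H-112)<12)&(S>110)&(V>30));P=onz(ci,hull(b),.042);print(' blue',b.sum(),np.mean(onz(ci,np.argwhere(b)[:,::-1],.042),0),rect(P[:,:2]))
    o=big((H<14)&(H>=4)&(S>140)&(V>40)|b);P=onz(ci,hull(o),.004);print(' strip',o.sum(),rect(P[:,:2]))
if __name__=="__main__":
    for cam in("top","scene"):
        z=np.load(cam+"0.npz");go(cam,z['p'],r.camera_info(cam),z['d'])
    ci=r.camera_info("top")
    c=np.array([[47,142],[470,79],[512,326],[85,395]])/2.9+[190,130]
    B=onz(ci,c,.012);print('board',B,B.mean(0)); 
    print('knob',onz(ci,[np.array([275,250])/2.9+[190,130]],.088))
    c=np.array([[231,160],[723,215],[710,474],[147,400]])/3.3+[140,140]
    ci=r.camera_info("scene")
    B=onz(ci,c,.012);print('board',B,B.mean(0)); print('knob',onz(ci,[np.array([461,219])/3.3+[140,140]],.088))
E
python3 meas.py
```

```text
top pad [[0.5254 0.1312 0.012 ]] 1295
  rect ((524.53662109375, 131.39364624023438), (116.90763854980469, 114.04903411865234), 0.7721892595291138)
 flap depth rect ((667.615478515625, 3.6497650146484375), (74.64884185791016, 178.2451629638672), 10.023446083068848)
 plane [ 0.2462  0.0427 -0.1337]
 flapquad [[308, 160], [310, 185], [252, 194], [249, 169]] lowz [[0.7196770349924857, -0.078650588714443, 0.02200000000000002], [0.6458031690042598, -0.08483002518765477, 0.02200000000000002], [0.6175824087095968, 0.08394142410138496, 0.02200000000000002], [0.6910933677039656, 0.09384177343181155, 0.02200000000000002]] hiz [[0.7152068716965863, -0.0772403839075141, 0.04600000000000004], [0.6425504551049592, -0.08331798259133995, 0.04600000000000004], [0.6147947760285686, 0.08267209474225334, 0.04600000000000004], [0.6870942663733155, 0.09240928523217243, 0.04600000000000004]]
 blue 122 [ 0.4247 -0.3982  0.042 ] ((424.75140380859375, -397.943115234375), (10.45552921295166, 97.74365997314453), 20.163795471191406)
 strip 1178 ((428.0785827636719, -398.7969665527344), (86.81623840332031, 128.815
[... 815 characters left out ...]
51069720482, 0.04600000000000004], [0.6896458744540667, 0.0954735192393571, 0.04600000000000015]]
 blue 512 [-0.4926 -0.8608  0.042 ] ((-490.76788330078125, -855.093017578125), (242.63943481445312, 132.35848999023438), 33.78806686401367)
 strip 1784 ((-608.105224609375, -126.23605346679688), (640.8818969726562, 191.3641357421875), 15.621353149414062)
board [[ 0.662   0.2201  0.012 ]
 [ 0.7316 -0.21    0.012 ]
 [ 0.4801 -0.2521  0.012 ]
 [ 0.4069  0.1766  0.012 ]] [ 0.5702 -0.0163  0.012 ]
knob [[ 0.549  -0.0113  0.088 ]]
board [[ 0.483  -0.2491  0.012 ]
 [ 0.4052  0.1795  0.012 ]
 [ 0.6662  0.227   0.012 ]
 [ 0.7422 -0.2016  0.012 ]] [ 0.5742 -0.011   0.012 ]
knob [[ 0.5486 -0.0104  0.088 ]]
```

Call:
apply_moves(increments=[[0,0,-0.5,0.031,0.0458,0,0],[0,0,-0.5,0.031,0.0458,0,0],[0,0,-0.5,0.031,0.0458,0,0],[0,0,-0.5,0.031,0.0458,0,0],[0,0,-0.5,0.031,0.0458,0,0],[0,0,-0.5,0.031,0.0458,0,0],[0,0,-0.5,0.031,0.0458,0,0],[0,0,-0.2,0.031,0.0458,0,0]])

```text
t: 2.0
tcp_pos: [0.3948, -0.2397, 0.2487]
tool_rot: [[0.17, 0.001, 0.985], [-0.985, -0.001, 0.17], [0.001, -1.0, 0.001]]
ft_force: [0.7, -0.2, -0.7]
finger_gap: 0.085
```

Call:
apply_moves(increments=[[0,0,0,0.031,0.0458,0,0],[0,0,0,0.031,0.0458,0,0],[0,0,0,0.031,0.0458,0,0],[0,0,0,0.031,0.0458,0,0],[0,0,0,0.031,0.0458,0,0],[0,0,0,0,0,0,0]], force=30)

```text
t: 2.75
tcp_pos: [0.5501, -0.0095, 0.2482]
tool_rot: [[0.175, -0.0, 0.985], [-0.985, 0.001, 0.175], [-0.001, -1.0, -0.0]]
ft_force: [-0.1, -0.7, -0.1]
finger_gap: 0.0855
```

```bash
python3 - <<'E'
from h import *
np.set_printoptions(precision=4,suppress=True)
s=r.read_state();print(s['tcp_pos'],s['tool_rot'],s['joints'],s['ft_force'])
ci,p,d=snap("wrist","w1");print(ci)
E
```

```text
[ 0.5501 -0.0095  0.2482] [[ 0.1752 -0.0002  0.9845]
 [-0.9845  0.0005  0.1752]
 [-0.0006 -1.     -0.0001]] [ -8.7506  -7.2208 102.3971   0.0282  84.8407  71.1544] [-0.1445 -0.6892 -0.0766]
{'intrinsics': array([[346.0587,   0.    , 277.5844],
       [  0.    , 346.0587, 211.1179],
       [  0.    ,   0.    ,   1.    ]]), 'k1': -0.05971987253816129, 'cam_to_world': array([[ 0.1743,  0.9508,  0.256 ,  0.6148],
       [-0.9847,  0.1684,  0.0451,  0.0021],
       [-0.0002, -0.26  ,  0.9656,  0.3733],
       [ 0.    ,  0.    ,  0.    ,  1.    ]])}
```

View pics/w1.png

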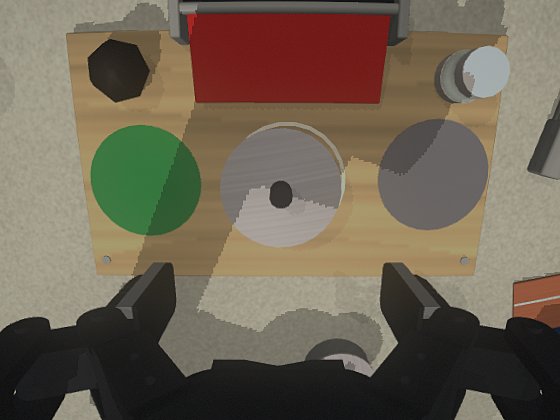

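```bash
python3 - <<'E'
from h import *
np.set_printoptions(precision=4,suppress=True)
z=np.load('w1.npz');ci=dict(intrinsics=z['K'],k1=float(z['k1']),cam_to_world=z['T'])
B=onz(ci,[[67,34],[508,37],[476,274],[97,275]],.012);print(B,B.mean(0))
e=B[1]-B[0];f=B[2]-B[3];print(np.degrees(np.arctan2(e[0],-e[1])),np.degrees(np.arctan2(f[0],-f[1])),np.linalg.norm(e))
print('lip corners top(z=.024)',onz(ci,[[195.5,103],[381,104]],.022))
print('knob top',onz(ci,[[281,191]],.088)); print('lid',onz(ci,[[282,186.5]],.058))
h=cv2.cvtColor(z['p'],cv2.COLOR_RGB2HSV).astype(int);H,S,V=[h[...,i] for i in range(3)]
g=((abs(H-68)<20)&(S>90)&(V>30)).astype(np.uint8)
c=max(cv2.findContours(g,0,1)[0],key=len);E=cv2.fitEllipse(c);print(E,onz(ci,[E[0]],.012)); P=onz(ci,c[:,0],.012);print(rect(P[:,:2]))
E
```

```text
[[ 0.6609  0.2212  0.012 ]
 [ 0.735  -0.2086  0.012 ]
 [ 0.4847 -0.2554  0.012 ]
 [ 0.4069  0.1783  0.012 ]] [ 0.5719 -0.0161  0.012 ]
9.782494099457653 10.17067559047016 0.4361990413726516
lip corners top(z=.024) [[ 0.6156  0.0839  0.022 ]
 [ 0.6465 -0.0952  0.022 ]]
knob top [[ 0.557 -0.011  0.088]]
lid [[ 0.5552 -0.0125  0.058 ]]
((145.2283935546875, 179.7098388671875), (104.12983703613281, 113.96118927001953), 135.0363311767578) [[0.5286 0.1301 0.012 ]]
((526.072021484375, 130.11349487304688), (118.78404235839844, 118.02278137207031), 2.3208038806915283)
```

Call:
apply_moves(increments=[[0,0,0,0.002,-0.002,-0.04,0],[0,0,0,0,0,-0.04,0],[0,0,0,0,0,-0.04,0],[0,0,0,0,0,-0.03,0],[0,0,0,0,0,-0.016,0],[0,0,0,0,0,0,200],[0,0,0,0,0,0,255],[0,0,0,0,0,0,255]], force=30)

```text
t: 3.8
tcp_pos: [0.5522, -0.0145, 0.0841]
tool_rot: [[0.17, 0.003, 0.985], [-0.985, -0.0, 0.17], [0.001, -1.0, 0.003]]
ft_force: [0.1, 0.1, 0.6]
finger_gap: 0.0327
```

Call:
apply_moves(increments=[[0,0,0,0,0,0,255],[0,0,0,0,0,0,255]])

```text
t: 4.05
tcp_pos: [0.552, -0.014, 0.0839]
tool_rot: [[0.171, 0.002, 0.985], [-0.985, 0.0, 0.171], [0.0, -1.0, 0.002]]
ft_force: [-0.9, 2.2, 6.2]
finger_gap: 0.0192
```

```bash
python3 - <<'E'
from h import *
s=r.read_state();print(s['tcp_pos'],s['ft_force'],s['wrist_torque'],s['finger_gap'])
ci,p,d=snap("wrist","w2")
ci,p,d=snap("scene","s2");cv2.imwrite('pics/s2c.png',cv2.resize(p[140:300,180:380,::-1],None,fx=3.5,fy=3.5))
E
```

```text
[ 0.55195159 -0.0140375   0.08389421] [-0.92034831  2.20165685  6.20046636] [ 0.33738213  0.22036365 -0.03969145] 0.0192081481032359
```

View pics/w2.png

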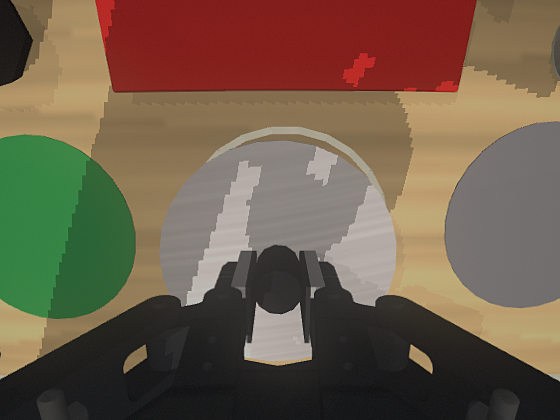

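View pics/s2c.png

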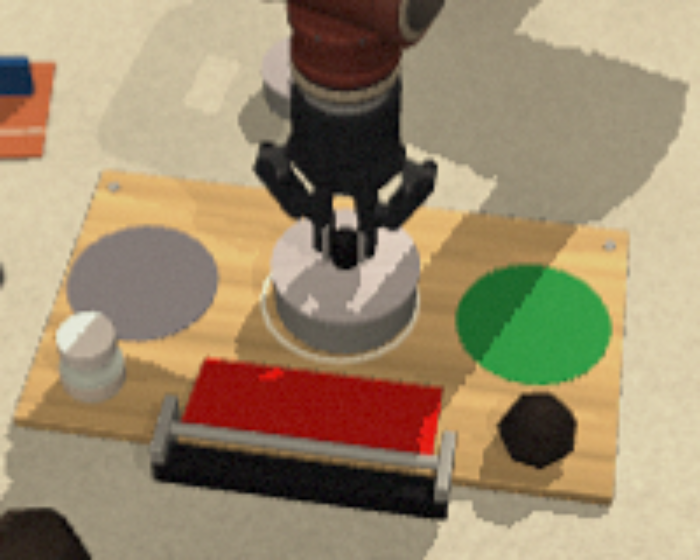

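```bash
python3 - <<'E'
from h import *
np.set_printoptions(precision=4,suppress=True)
z=np.load('w2.npz');ci=dict(intrinsics=z['K'],k1=float(z['k1']),cam_to_world=z['T'])
print('knob',onz(ci,[[279,260],[279,246]],.088),onz(ci,[[161,247],[396,247],[279,141]],.058))
z=np.load('s2.npz');ci=dict(intrinsics=z['K'],k1=float(z['k1']),cam_to_world=z['T'])
print('lid',onz(ci,np.array([[270,255],[421,265],[343,312]])/3.5+[180,140],.058))
E
```

```text
knob [[ 0.5659 -0.012   0.088 ]
 [ 0.5715 -0.011   0.088 ]] [[ 0.5504  0.0413  0.058 ]
 [ 0.569  -0.0673  0.058 ]
 [ 0.6076 -0.0049  0.058 ]]
lid [[ 0.5645 -0.0683  0.058 ]
 [ 0.5367  0.0432  0.058 ]
 [ 0.5994  0.0024  0.058 ]]
```

Call:
apply_moves(increments=[[0,0,0,-0.0016,0.009,0,255],[0,0,0,-0.0032,0.018,0,255],[0,0,0,-0.0032,0.018,0,255],[0,0,0,-0.0032,0.018,0,255],[0,0,0,-0.0032,0.018,0,255],[0,0,0,-0.0032,0.018,0,255],[0,0,0,-0.0032,0.018,0,255],[0,0,0,-0.0032,0.018,0,255]])

```text
t: 5.15
tcp_pos: [0.5284, 0.1205, 0.0839]
tool_rot: [[0.171, 0.004, 0.985], [-0.985, -0.002, 0.171], [0.003, -1.0, 0.003]]
ft_force: [0.6, -4.7, 6.3]
finger_gap: 0.0188
```

Call:
apply_moves(increments=[[0,0,0,-0.0016,0.009,0,255],[0,0,0,0,0,0,255],[0,0,0,0,0,0,255]])

```text
t: 5.52
tcp_pos: [0.5265, 0.1307, 0.0839]
tool_rot: [[0.171, 0.003, 0.985], [-0.985, 0.001, 0.171], [-0.001, -1.0, 0.003]]
ft_force: [0.6, 0.8, 5.9]
finger_gap: 0.0191
```

```bash
python3 - <<'E'
from h import *
s=r.read_state();print(s['tcp_pos'],s['ft_force'],s['wrist_torque'],s['finger_gap'])
ci,p,d=snap("wrist","w3")
ci,p,d=snap("scene","s3");cv2.imwrite('pics/s3c.png',cv2.resize(p[140:300,180:380,::-1],None,fx=3.5,fy=3.5))
E
```

```text
[0.52647474 0.13068672 0.08390337] [0.58370694 0.82934122 5.88104365] [ 0.15680247 -0.01567158  0.04629519] 0.01910984516443323
```

View pics/w3.png

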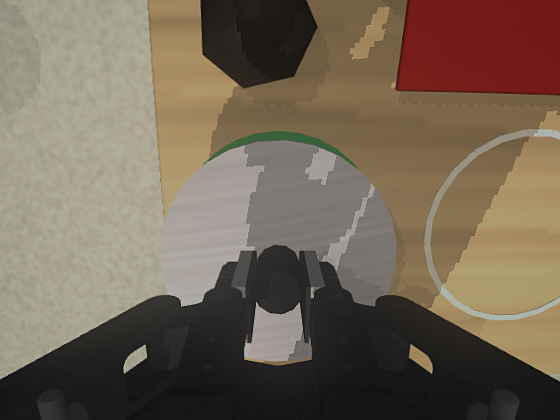

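View pics/s3c.png

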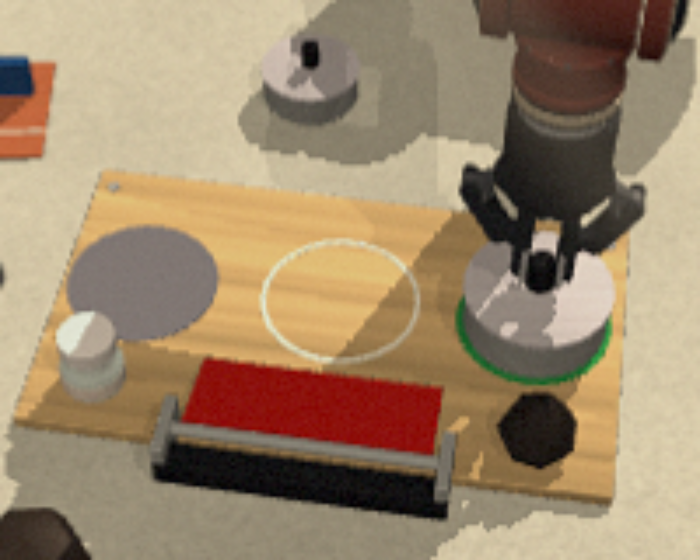

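Call:
apply_moves(increments=[[0,0,0,0,0,0,120],[0,0,0,0,0,0,0],[0,0,0,0,0,0,0],[0,0,0,0,0,0,0],[0,0,0,0,0,0.02,0],[0,0,0,0,0,0.03,0],[0,0,0,0,0,0.04,0],[0,0,0,0,0,0.05,0]])

```text
t: 6.62
tcp_pos: [0.5249, 0.1297, 0.2242]
tool_rot: [[0.17, -0.0, 0.985], [-0.985, 0.0, 0.17], [-0.0, -1.0, -0.0]]
ft_force: [0.8, 0.8, 1.0]
finger_gap: 0.0851
```

```bash
python3 - <<'E'
from h import *
np.set_printoptions(precision=4,suppress=True)
s=r.read_state();print(s['tcp_pos'],s['ft_force'],s['finger_gap'])
ci,p,d=snap("wrist","w4")
print("x")
E
```

```text
[0.5249 0.1297 0.2242] [0.7747 0.7831 0.9699] 0.08506494203506167
x
```

View pics/w4.png

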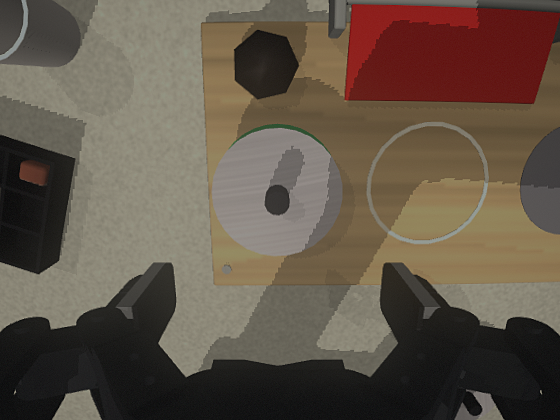

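Call:
apply_moves(increments=[[0,0,10,-0.01,-0.0528,0,0],[0,0,10,-0.01,-0.0528,0,0],[0,0,10,-0.01,-0.0528,0,0],[0,0,10,-0.01,-0.0528,0,0],[0,0,10,-0.01,-0.0528,0,0],[0,0,10,-0.01,-0.0528,0,0],[0,0,10,-0.01,-0.0528,0,0],[0,0,10,-0.01,-0.0528,0,0]])

```text
t: 7.68
tcp_pos: [0.4467, -0.2882, 0.2241]
tool_rot: [[1.0, 0.002, 0.019], [-0.019, -0.002, 1.0], [0.002, -1.0, -0.001]]
ft_force: [0.7, -0.1, -0.7]
finger_gap: 0.0856
```

Call:
apply_moves(increments=[[0,0,10,-0.01,-0.0528,0,0],[0,0,10.5,-0.01,-0.0528,0,0],[0,0,0,0,0,0,0],[0,0,0,0,0,0,0]])

```text
t: 8.18
tcp_pos: [0.4271, -0.3918, 0.2231]
tool_rot: [[0.946, 0.001, -0.326], [0.326, -0.0, 0.946], [0.001, -1.0, -0.0]]
ft_force: [-0.1, 0.1, 0.2]
finger_gap: 0.0851
```

```bash
python3 - <<'E'
from h import *
np.set_printoptions(precision=4,suppress=True)
s=r.read_state();print(s['tcp_pos'],s['tool_rot'],s['joints'],s['ft_force'],s['finger_gap'])
ci,p,d=snap("wrist","w5")
ci,p,d=snap("top","t5")
h=cv2.cvtColor(p,cv2.COLOR_RGB2HSV)
cv2.imwrite('pics/t5c.png',cv2.resize(p[130:310,190:460,::-1],None,fx=2.9,fy=2.9,interpolation=2))
z=np.load('w4.npz');ci=dict(intrinsics=z['K'],k1=float(z['k1']),cam_to_world=z['T'])
print(onz(ci,[[277,190.5]],.058),onz(ci,[[277.5,197]],.088))
E
```

```text
[ 0.4271 -0.3918  0.2231] [[ 0.9455  0.0007 -0.3256]
 [ 0.3256 -0.0002  0.9455]
 [ 0.0006 -1.     -0.0004]] [-49.9006  -2.2035 100.0891   0.023   82.0791 -68.9043] [-0.0743  0.0923  0.1555] 0.08505810313758498
[[0.5304 0.1312 0.058 ]] [[0.5315 0.131  0.088 ]]
```

View pics/w5.png

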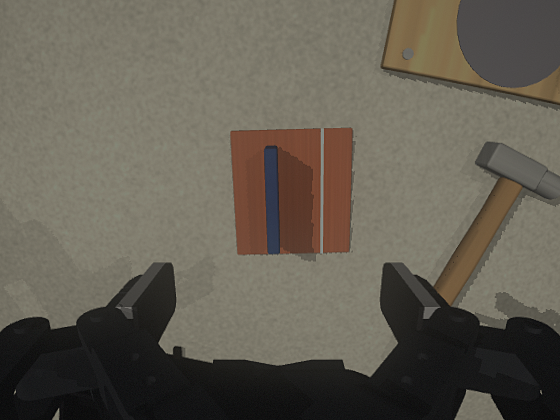

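View pics/t5c.png

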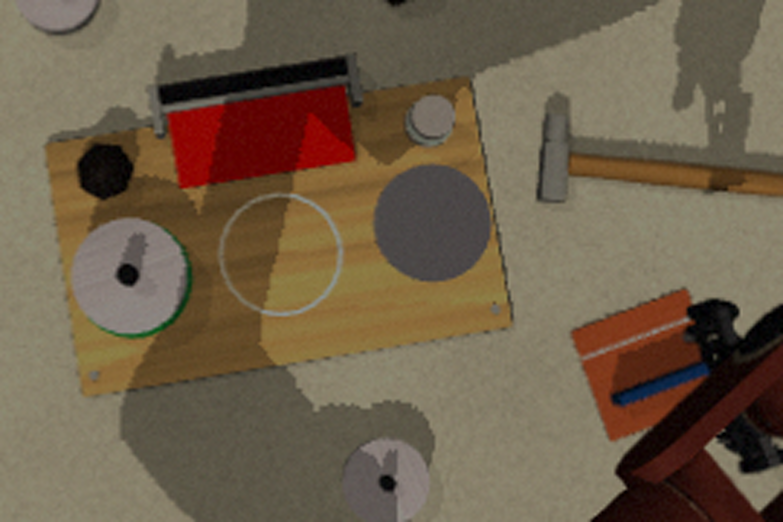

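```bash
python3 - <<'E'
from h import *
np.set_printoptions(precision=4,suppress=True)
z=np.load('w5.npz');ci=dict(intrinsics=z['K'],k1=float(z['k1']),cam_to_world=z['T'])
P=onz(ci,[[232,131],[352.5,128],[350.5,251],[239,255]],.004);print(P,P.mean(0))
ang=lambda v:np.degrees(np.arctan2(v[1],v[0]))
print(ang(P[1]-P[0]),ang(P[2]-P[3]),ang(P[1]-P[2])-90,ang(P[0]-P[3])-90)
h=cv2.cvtColor(z['p'],cv2.COLOR_RGB2HSV).astype(int);H,S,V=[h[...,i] for i in range(3)]
b=((abs(H-112)<12)&(S>110)&(V>20));b[300:]=0;Q=np.argwhere(b)[:,::-1];print(b.sum(),Q.min(0),Q.max(0),rect(onz(ci,cv2.convexHull(Q.astype(np.float32))[:,0],.042)[:,:2]))
z=np.load('t5.npz');ci=dict(intrinsics=z['K'],k1=float(z['k1']),cam_to_world=z['T'])
print(onz(ci,[np.array([131,276.5])/2.9+[190,130]],.058),onz(ci,[np.array([127.5,274.5])/2.9+[190,130]],.088))
E
```

```text
[[ 0.3679 -0.3553  0.004 ]
 [ 0.4778 -0.3144  0.004 ]
 [ 0.524  -0.4338  0.004 ]
 [ 0.4128 -0.4767  0.004 ]] [ 0.4456 -0.395   0.004 ]
20.41365711172171 21.09592002552 21.141387825555213 20.341468638346214Traceback (most recent call last):
  File "<stdin>", line 8, in <module>
    return umr_minimum(a, axis, None, out, keepdims, initial, where)
ValueError: zero-size array to reduction operation minimum which has no identity
```

Call:
apply_moves(increments=[[0,0,1.7,-0.001,-0.008,-0.045,0],[0,0,0,0,0,-0.045,0],[0,0,0,0,0,-0.045,0],[0,0,0,0,0,-0.035,0],[0,0,0,0,0,-0.014,0],[0,0,0,0,0,-0.01,0],[0,0,0,0,0,0,0]], force=60)

```text
t: 9.15
tcp_pos: [0.4264, -0.4, 0.0289]
tool_rot: [[0.935, 0.001, -0.355], [0.355, -0.001, 0.935], [0.0, -1.0, -0.001]]
ft_force: [-0.0, -0.4, 0.2]
finger_gap: 0.0856
```

```bash
python3 - <<'E'
from h import *
np.set_printoptions(precision=4,suppress=True)
s=r.read_state();print(s['tcp_pos'],s['tool_rot'],s['ft_force'],s['finger_gap'])
ci,p,d=snap("wrist","w6")
E
```

```text
[ 0.4264 -0.4     0.0289] [[ 0.9348  0.0005 -0.3552]
 [ 0.3552 -0.0006  0.9348]
 [ 0.0002 -1.     -0.0008]] [-0.0273 -0.3554  0.1573] 0.08559594880737754
```

View pics/w6.png

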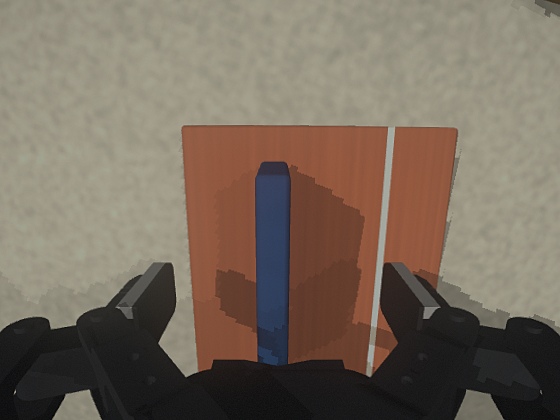

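```bash
python3 - <<'E'
from h import *
np.set_printoptions(precision=4,suppress=True)
z=np.load('w6.npz');ci=dict(intrinsics=z['K'],k1=float(z['k1']),cam_to_world=z['T'])
P=np.r_[onz(ci,[[260,177],[289,177]],.042),onz(ci,[[183,126],[457,128]],.004)]
u=np.array([.9348,.3552]);v=np.array([-.3552,.9348]);t=np.array([.4264,-.4])
for p in P: print(p, (p[:2]-t)@u,(p[:2]-t)@v)
E
```

```text
[ 0.4045 -0.3579  0.042 ] -0.005543288968022607 0.04713448521031584
[ 0.4133 -0.3546  0.042 ] 0.003936133068280015 0.04712431346846134
[ 0.3668 -0.3555  0.004 ] -0.039909940544442836 0.06275937571210566
[ 0.4766 -0.3143  0.004 ] 0.07737135335379712 0.06224842353918951
```

Call:
apply_moves(increments=[[0,0,0,0,0,0,200],[0,0,0,0,0,0,255],[0,0,0,0,0,0,255],[0,0,0,0,0,0,255],[0,0,0,0,0,0,255],[0,0,0,0,0,0.01,255],[0,0,0,0,0,0.025,255],[0,0,0,0,0,0.025,255]], force=60)

```text
t: 10.2
tcp_pos: [0.4257, -0.3994, 0.0887]
tool_rot: [[0.935, -0.001, -0.355], [0.355, 0.001, 0.935], [-0.0, -1.0, 0.001]]
ft_force: [0.1, -0.7, -2.1]
finger_gap: 0.0112
```

```bash
python3 - <<'E'
from h import *
np.set_printoptions(precision=4,suppress=True)
s=r.read_state();print(s['tcp_pos'],s['tool_rot'],s['joints'],s['ft_force'],s['wrist_torque'],s['finger_gap'])
ci,p,d=snap("wrist","w7")
E
```

```text
[ 0.4257 -0.3994  0.0887] [[ 0.9349 -0.0008 -0.3549]
 [ 0.3549  0.001   0.9349]
 [-0.0004 -1.      0.0012]] [-50.4844   6.172  105.1283   0.0035  68.772  -71.2714] [ 0.15   -0.6865 -2.0512] [-0.0142  0.036  -0.0197] 0.011182724365543713
```

View pics/w7.png

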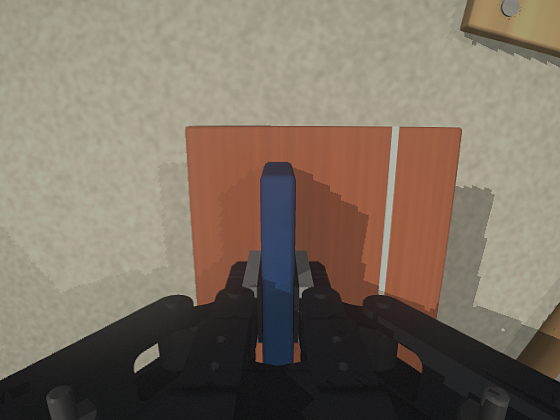

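Call:
apply_moves(increments=[[0,0,-1.4,0.0121,0.0474,0,255],[0,0,-1.4,0.0121,0.0474,0,255],[0,0,-1.4,0.0121,0.0474,0,255],[0,0,-1.4,0.0121,0.0474,0,255],[0,0,-1.4,0.0121,0.0474,0,255],[0,0,-1.4,0.0121,0.0474,0,255],[0,0,-1.4,0.0121,0.0474,0,255],[0,0,-1.1,0.0121,0.0474,0,255]])

```text
t: 11.25
tcp_pos: [0.5227, -0.019, 0.088]
tool_rot: [[0.985, -0.0, -0.171], [0.171, 0.0, 0.985], [-0.0, -1.0, 0.0]]
ft_force: [-0.3, -1.0, -1.7]
finger_gap: 0.0114
```

Call:
apply_moves(increments=[[0,0,0,0,0,-0.02,255],[0,0,0,0,0,-0.01,255],[0,0,0,0,0,0,255]])

```text
t: 11.62
tcp_pos: [0.5216, -0.0209, 0.057]
tool_rot: [[0.985, -0.003, -0.171], [0.171, 0.0, 0.985], [-0.003, -1.0, 0.001]]
ft_force: [-0.4, -0.4, -1.2]
finger_gap: 0.011
```

```bash
python3 - <<'E'
from h import *
np.set_printoptions(precision=4,suppress=True)
s=r.read_state();print(s['tcp_pos'],s['tool_rot'],s['ft_force'],s['wrist_torque'],s['finger_gap'])
ci,p,d=snap("wrist","w8")
E
```

```text
[ 0.5216 -0.0209  0.057 ] [[ 0.9853 -0.0028 -0.171 ]
 [ 0.171   0.0005  0.9853]
 [-0.0027 -1.      0.001 ]] [-0.3561 -0.3584 -1.1542] [0.0239 0.0119 0.0049] 0.011024172881430106
```

View pics/w8.png

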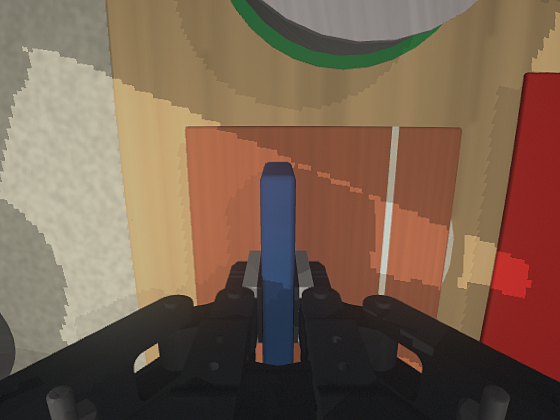

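```bash
python3 - <<'E'
from h import *
np.set_printoptions(precision=4,suppress=True)
z=np.load('w8.npz');ci=dict(intrinsics=z['K'],k1=float(z['k1']),cam_to_world=z['T'])
p=z['p'];cv2.imwrite('pics/w8c.png',cv2.resize(p[50:380,390:560,::-1],None,fx=1.8,fy=1.8))
L=onz(ci,[[525,73],[484,345]],.022);S=onz(ci,[[461,128],[443,265]],.032);Z=onz(ci,[[187,128]],.032)
ang=lambda v:np.degrees(np.arctan2(v[1],v[0]))-90
print(L,ang(L[0]-L[1]));print(S,ang(S[0]-S[1]),Z)
u=np.array([.9853,.171]);v=np.array([-.171,.9853]);
print('gap',(L[0]-S[0])[:2]@u,'lat',(L[0]-S[0])[:2]@v)
E
```

```text
[[ 0.6164  0.0839  0.022 ]
 [ 0.6434 -0.0546  0.022 ]] 11.003607342371438
[[ 0.5887  0.0541  0.032 ]
 [ 0.5994 -0.0086  0.032 ]] 9.666985423967972 [[0.4731 0.0336 0.032 ]]
gap 0.032419072880694504 lat 0.02463024875230284
```

View pics/w8c.png

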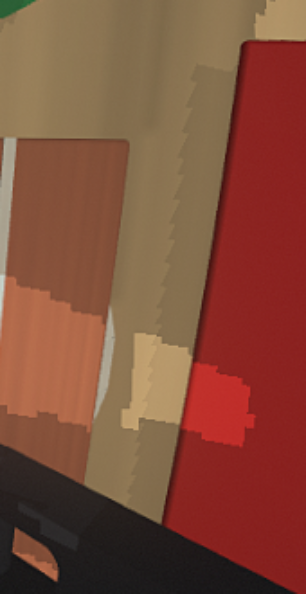

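Call:
apply_moves(increments=[[0,0,0,0,0,-0.008,255],[0,0,0,0,0,-0.004,255],[0,0,0,0,0,-0.003,255],[0,0,0,0,0,0,255]])

```text
t: 12.18
tcp_pos: [0.5226, -0.0207, 0.043]
tool_rot: [[0.985, -0.001, -0.171], [0.171, 0.0, 0.985], [-0.001, -1.0, 0.0]]
ft_force: [-0.3, -0.2, -1.7]
finger_gap: 0.0109
```

```bash
python3 - <<'E'
from h import *
np.set_printoptions(precision=4,suppress=True)
s=r.read_state();print(s['tcp_pos'],s['tool_rot'][2],s['ft_force'],s['wrist_torque'],s['finger_gap'])
E
```

```text
[ 0.5226 -0.0207  0.043 ] [-0.0005 -1.      0.0002] [-0.3394 -0.1891 -1.7138] [-0.0281  0.0686  0.0087] 0.010893255139851557
```

Call:
apply_moves(increments=[[0,0,0,0,0,-0.001,255],[0,0,0,0,0,0,255]])

```text
t: 12.42
tcp_pos: [0.5229, -0.0207, 0.0424]
tool_rot: [[0.985, 0.0, -0.172], [0.172, -0.0, 0.985], [0.0, -1.0, -0.0]]
ft_force: [-1.2, 0.5, -2.3]
finger_gap: 0.011
```

Call:
apply_moves(increments=[[0,0,0,0,0,-0.001,255],[0,0,0,0,0,0,255]])

```text
t: 12.68
tcp_pos: [0.5227, -0.0207, 0.0413]
tool_rot: [[0.985, -0.0, -0.172], [0.172, 0.0, 0.985], [-0.0, -1.0, 0.0]]
ft_force: [1.1, 0.2, -2.0]
finger_gap: 0.0111
```

Call:
apply_moves(increments=[[0,0,0,0,0,-0.0008,255],[0,0,0,0,0,0,255]])

```text
t: 12.92
tcp_pos: [0.5229, -0.0207, 0.0406]
tool_rot: [[0.985, 0.0, -0.172], [0.172, -0.0, 0.985], [0.0, -1.0, -0.0]]
ft_force: [0.0, 0.4, -1.1]
finger_gap: 0.0111
```

Call:
apply_moves(increments=[[0,0,0,0.005,0.0009,0,255],[0,0,0,0.005,0.0009,0,255],[0,0,0,0.005,0.0009,0,255],[0,0,0,0.005,0.0009,0,255],[0,0,0,0.005,0.0009,0,255],[0,0,0,0.005,0.0009,0,255],[0,0,0,0.005,0.0009,0,255],[0,0,0,0,0,0,255]])

```text
t: 13.92
tcp_pos: [0.5586, -0.0143, 0.0406]
tool_rot: [[0.985, 0.001, -0.172], [0.172, 0.0, 0.985], [0.001, -1.0, -0.0]]
ft_force: [0.8, 0.3, 0.4]
finger_gap: 0.0112
```

```bash
python3 - <<'E'
from h import *
np.set_printoptions(precision=4,suppress=True)
s=r.read_state();print(s['tcp_pos'],s['tool_rot'][2],s['ft_force'],s['wrist_torque'],s['finger_gap'])
ci,p,d=snap("wrist","w9")
E
```

```text
[ 0.5586 -0.0143  0.0406] [ 0.0015 -1.     -0.0002] [0.751  0.2654 0.4067] [ 0.0087 -0.0777  0.0351] 0.01122909640678307
```

View pics/w9.png

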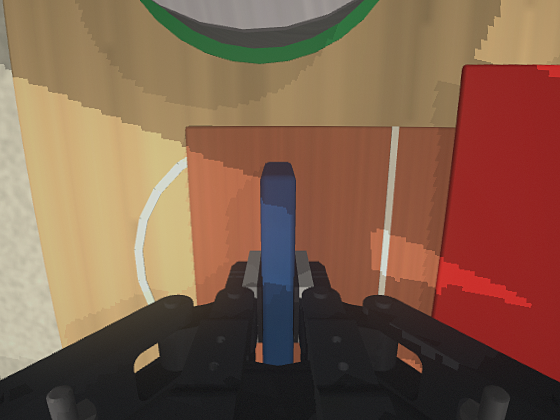

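Call:
apply_moves(increments=[[0,0,0,0.005,0.0009,0,255],[0,0,0,0.005,0.0009,0,255],[0,0,0,0.005,0.0009,0,255],[0,0,0,0.005,0.0009,0,255],[0,0,0,0.004,0.0007,0,255],[0,0,0,0,0,0,255]])

```text
t: 14.72
tcp_pos: [0.5827, -0.01, 0.0406]
tool_rot: [[0.985, 0.002, -0.172], [0.172, 0.0, 0.985], [0.002, -1.0, -0.0]]
ft_force: [1.1, 0.1, 1.1]
finger_gap: 0.011
```

```bash
python3 - <<'E'
from h import *
np.set_printoptions(precision=4,suppress=True)
s=r.read_state();print(s['tcp_pos'],s['tool_rot'][2],s['ft_force'],s['wrist_torque'],s['finger_gap'])
ci,p,d=snap("wrist","w10")
ci,p,d=snap("scene","s10");cv2.imwrite('pics/s10c.png',cv2.resize(p[140:300,180:380,::-1],None,fx=3.5,fy=3.5))
ci,p,d=snap("top","t10");cv2.imwrite('pics/t10c.png',cv2.resize(p[130:310,190:460,::-1],None,fx=2.9,fy=2.9))
E
```

```text
[ 0.5827 -0.01    0.0406] [ 0.0019 -1.     -0.0002] [1.114  0.0856 1.0732] [ 0.0221 -0.106  -0.0009] 0.011031836626782001
```

View pics/w10.png

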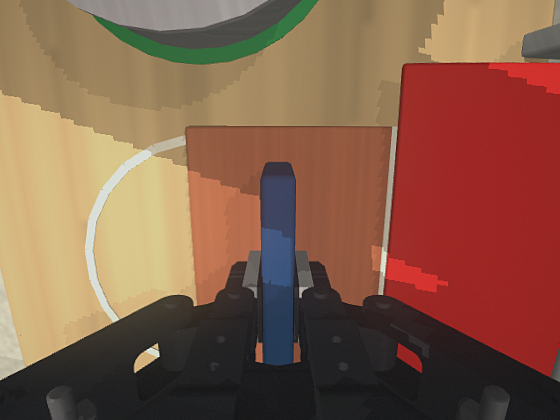

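View pics/s10c.png

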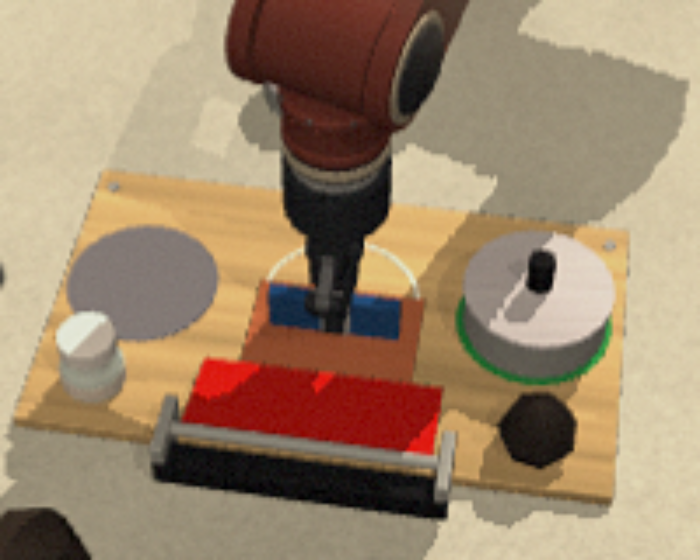

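View pics/t10c.png

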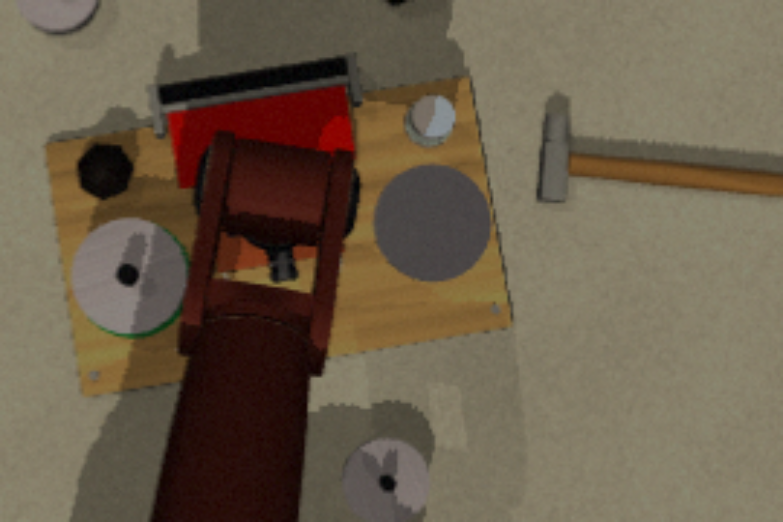

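Call:
apply_moves(increments=[[0,0,0,0,0,-0.0005,255],[0,0,0,0,0,0,255],[0,0,0,0,0,0,255]])

```text
t: 15.25
tcp_pos: [0.5823, -0.01, 0.0406]
tool_rot: [[0.985, 0.001, -0.172], [0.172, 0.0, 0.985], [0.001, -1.0, -0.0]]
ft_force: [1.0, 1.3, 4.3]
finger_gap: 0.0111
```

Call:
apply_moves(increments=[[0,0,0,0,0,-0.0005,255],[0,0,0,0,0,0,255],[0,0,0,0,0,0,255]])

```text
t: 15.62
tcp_pos: [0.5823, -0.01, 0.0406]
tool_rot: [[0.985, 0.001, -0.172], [0.172, 0.0, 0.985], [0.001, -1.0, -0.0]]
ft_force: [0.4, 1.0, 8.2]
finger_gap: 0.011
```

Call:
apply_moves(increments=[[0,0,0,0,0,-0.0003,255],[0,0,0,0,0,0,255],[0,0,0,0,0,0,255],[0,0,0,0,0,0,255]])

```text
t: 16.12
tcp_pos: [0.5823, -0.0101, 0.0406]
tool_rot: [[0.985, 0.001, -0.172], [0.172, 0.0, 0.985], [0.001, -1.0, -0.0]]
ft_force: [-1.4, 1.7, 9.3]
finger_gap: 0.0114
```

```bash
python3 - <<'E'
from h import *
np.set_printoptions(precision=4,suppress=True)
s=r.read_state();print(s['tcp_pos'],s['tool_rot'][2],s['ft_force'],s['wrist_torque'],s['finger_gap'])
ci,p,d=snap("wrist","w11")
h=cv2.cvtColor(p,cv2.COLOR_RGB2HSV).astype(int);m=((h[...,0]<4)|(h[...,0]>176))&(h[...,1]>200)&(h[...,2]>60)
c2,p2,d2=snap("scene","s11")
z=np.load('scene0.npz')
def red(p):
    h=cv2.cvtColor(p,cv2.COLOR_RGB2HSV).astype(int);return (((h[...,0]<4)|(h[...,0]>176))&(h[...,1]>200)&(h[...,2]>60)&(np.indices(p.shape[:2])[1]>220)&(np.indices(p.shape[:2])[1]<320)&(np.indices(p.shape[:2])[0]>225)).astype(bool)
m=red(z['p'])&red(p2);P0=cloud(c2,z['d'],m);P1=cloud(c2,d2,m);print('flap height change mm',1000*np.median(P1[:,2]-P0[:,2]) if len(P0)==len(P1) else (np.median(P0[:,2]),np.median(P1[:,2])))
z=np.load('w11.npz');ci=dict(intrinsics=z['K'],k1=float(z['k1']),cam_to_world=z['T'])
L=onz(ci,[[403,66]],.022);W=onz(ci,[[397,130],[188,128]],.016);print(L,W)
u=np.array([.985,.172]);v=np.array([-.172,.985]);print((L-W)[:,:2]@u,(L-W)[:,:2]@v)
E
```

```text
[ 0.5823 -0.0101  0.0406] [ 0.0009 -1.     -0.0001] [-1.43    1.6809  9.3114] [ 0.2333  0.3692 -0.0817] 0.011395426265000988
flap height change mm (np.float64(0.035851199308172654), np.float64(0.035512245665854425))
[[0.6163 0.0833 0.022 ]] [[0.6221 0.059  0.016 ]
 [0.5344 0.0445 0.016 ]]
[-0.0015  0.0873] [0.025  0.0241]
```

View pics/w11.png

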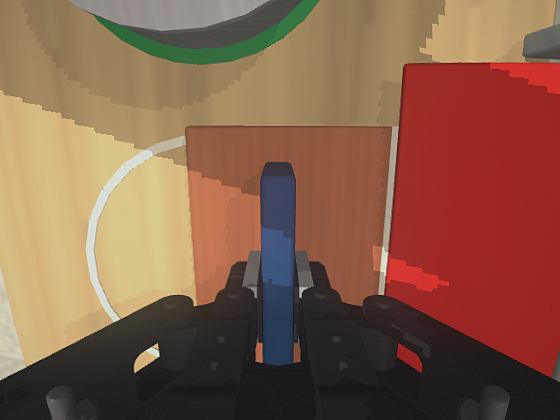

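```bash
python3 -c "
from cell import r
s=r.read_state();print(s['t'],s['ft_force']);print(r.job_done())"
```

```text
16.225 [-1.26772642  1.67342415  9.12756531]
the job is handed in; nothing more can be done
None
```

I slid the pot by its knob onto the green pad and let it go. I then took the strip by its blue seam, laid it on the board and slid it under the flap's lip. The job was handed in at 16.2 s, still gripping the seam. No verdict was reported.

Last checks:
- **Pot:** standing on the green pad. The pictures put its centre about 4 mm or less from the pad's. The cameras disagreed by up to about 7 mm on the pot's position (mainly in x) before the slide; afterwards it looked centred in both the scene and the top view.
- **Strip:** front edge 30 to 33 mm past the lip, centred within about 1 mm and parallel to it. The white line is at the lip.
- **Flap:** its height in the depth picture is unchanged, within 0.4 mm.
- **Push:** the wrist reads 9.1 to 9.3 N, so the board should feel about 11 N once the strip's weight is added.
- **Bystanders:** no contact seen with the rock, jar and hammer, which were in the last pictures I viewed. The tray and cup were not viewed again at the end.

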